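Hook the lost objective marker out of the ruin

TASK

The round brass objective marker has rolled under the bare floor joists of the tabletop ruin, where a hand cannot get at it. Take the hooked stick by its wooden handle, reach in through the open side, set the hook down round the marker and draw it straight out until it lies roughly 9 cm out in front of the opening; then lay the stick flat on the mat and let go. Do not touch the marker with the gripper, and leave the little square crate under the joists where it is.

Things in the scene. Friction and masses are not known exactly. Their poses are not given: they have to be found in the camera images.
- stick_grip (a point): Hooked stick, flat on mat; a similar hookless one is no use. Point: grip it here, 13 mm above its underside; x to the hook, z up. Wood handle x -75..45 mm, 16 wide, 26 high. Steel rod 6 wide, 3..11 mm above underside, to x 251. J hook 12 high: cross bar x 245..251, from rod to y +61; prong 6 wide, back along y +58 to x 209. Pocket middle x 222, y +29, 52 wide. 0.13 kg, centre of mass x 27 mm.
- marker_mid (a point): The objective marker: flat brass disc 32 mm across, 10 mm thick, with a small boss on top (15 mm high in all), lying loose on the mat under the ruin's joists, about 0.04 kg, slides easily. Point: on its axis, 6 mm above its underside.
- ruin: Fixed grey ruin, 280 (x) by 200 mm (y). Origin: centre of footprint, on the mat; z up. Open side: y +100 mm, x -126..124. Lintel and joists (along y, 35 mm gaps) leave 100 mm clear height, tops 114. Bare mat inside; walls' inner faces y -86 (170 high), x -126, x +126 (22 high). Marker and crate lie within y -30..20, one 35..60 mm to either side of x 0, either way round.
- crate: Bystander: small grey square crate, 28 mm cube with two dark bands, loose on the mat under the joists beside the marker. Origin: centre of its underside.
Mind the look-alikes: they are no part of the job. Several things look just like the part that bears marker_mid: the one meant starts nearest to the robot's base.

How it is judged:
On the way:
1. the hook is set down round the marker (marker in the pocket of the hook) while the marker is still under the ruin (x of marker_mid in the frame of stick_grip between 0.19 and 0.25 m and y of marker_mid in the frame of stick_grip between 0 and 0.058 m and z of marker_mid in the frame of stick_grip above -0.02 m and y of marker_mid in the frame of ruin below 0.1 m), for 0.2 s.
At the end, for the whole second after the job is handed in: The marker lies flat on the mat in front of the opening, its centre 50 to 140 mm out from the opening and within 140 mm of the ruin's middle line; the hooked stick lies flat on the mat, released; the crate is within 20 mm of where it was (y of marker_mid in the frame of ruin between 0.15 and 0.24 m and x of marker_mid in the frame of ruin between -0.14 and 0.14 m and height (world z) of marker_mid below 0.012 m and angle between marker_mid's own z axis and vertical below 0.2 rad and height (world z) of stick_grip below 0.02 m and angle between stick_grip's own z axis and vertical below 0.15 rad and distance of crate from where it was at the start of the episode below 0.02 m); the robot touches nothing.
It fails at once if the gripper's fingers touch the marker (contact force between the fingers and marker above 0.5 N).
It fails at once if the crate is pushed more than 20 mm from its place (distance of crate from where it was at the start of the episode above 0.02 m).
It also fails if it takes over 48 s, if anything falls off the work surface, if the arm or the gripper's body presses on something with over 40 N, if the wrist force passes 120 N, or if a joint passes its speed limit or range.

ROBOT

A 7-joint arm with a two-finger parallel gripper is mounted at the origin on the work surface. World frame = base frame: x ahead of the robot, y to its left, z up, the work surface at z = 0. Lengths are in m, angles in rad, forces in N, time in s.
With the tool pointing down it reaches from about 0.425 to 1.025 m from the base axis. Payload 3.6 kg.
Tool frame: the origin (TCP) lies midway between the tips of the shut fingers; the grasp point (between the pads) lies 19 mm behind it; z points along the fingers, y is the line along which they close (so a half turn about z gives the same grasp; the last joint's range is limited). The gripper opens to 85 mm and grips with 20 to 120 N. Pads are 22 mm wide; open, the fingers measure 114 mm over their backs; the gripper's body (76 mm by 85 mm) begins 54 mm behind the grasp point. The pads swing forward as they close: fully open they stand 13 mm farther back than shut.
Start: joints at [-1.349, 0.591, 0.048, 1.609, -0.033, 0.943, -0.034], TCP at [0.225, 0.689, 0.231] pointing down, gripper open.
Joint ranges: [-2.69, 2.69], [-0.47, 2.24], [-1.27, 1.36], [0.19, 2.51], [-1.53, 4.68], [0.08, 2.07], [-3.09, 3.09]. Speed limits (rad/s): [2.57, 2.57, 3.14, 3.14, 3.14, 3.14, 3.14].

INTERFACE

Orientations are given as a 3x3 rotation matrix whose columns are the frame's x, y, z axes.
In Python, from rig import * gives the robot as it stands.
- The arm moves only by the tool apply_moves, never from a script. Its argument "targets" is a list of rows, each an object of numbers: "rx", "ry", "rz": the turn, a rotation vector about the tool's x, y, z in rad; "x", "y", "z": the shift along the tool's x, y, z in cm; "gripper": the finger opening in cm, from 0 to 8.54. In form: [{"rx": .., "ry": .., "rz": .., "x": .., "y": .., "z": .., "gripper": ..}, ...]. A call has 1 to 12 rows; each row is the pose to reach, as a shift and turn from the pose commanded when the call began, along the tool's axes at that moment; what a row does not reach only later rows make up. A row lasts 1/10 s, in which the tool goes at most 50 mm and 8.59 degrees, less where a joint would pass 70% of its speed; a pose out of reach is approached as far as the arm can. A call with a gripper value outside its range is refused whole. The fingers move at their own pace and stop on an object; the grip force is fixed at half the most. Time passes only in rows, so rows that repeat a pose let the fingers close. It gives the time, the measured TCP pose, the force, the opening and the grip force at its end, in the units of the state.
- read_state(): the state, without advancing time (a new reading comes with each control period).
- capture(name): name is "side" or "top"; returns a dict with "pixels" (420x560x3 uint8, red, green, blue), "fx", "fy", "cx", "cy" (pixels), "rvec" (rotation vector, rad) and "tvec" (3), from world to camera coordinates, as OpenCV has them. Camera axes: x right, y down, z forward; pixel columns grow to the right and rows downward; lengths in m; the calibration is good to about 2 mm. A picture is of the moment at which its call begins. There is no depth.
- close_job(): hands the job in; it is judged then, once.
The state is a dict: "clock": time; "joint_positions": joint angles; "qvel": joint speeds; "joint_torque": joint torques, N m; "ee_pos": TCP position; "eef_rot": TCP orientation; "wrist_force": force on the tool from outside, world axes, zero at the start; "torque": the same for the moment, N m; "grip_width": opening from 0.0 (shut) to 1.0 (fully open); "grasp_force": force on a finger pad.
Only numpy, scipy, OpenCV 4.12 (cv2) and the standard library are available. Lean on these libraries where they do the work, as an engineer would, in place of code of your own. Each camera call takes 0.05 s, during which the arm holds its last target. There are 200 camera calls.

## Working session

There is one attempt and no reset: what is moved stays moved. The work goes in short steps, Python scripts to look and compute and a tool call to move; the robot and the scene stay as the last step left them, time stands still between calls to the robot, and variables do not carry over. Pictures are saved under pics/ and viewed, at most 10 in all, crops included, and the job is handed in when it is done.

Besides the shell and the picture viewer there is one more tool, called after "Request:" in YAML: its name, and indented under it one key for each argument. apply_moves: Moves the arm, as the interface text tells. Its arguments: {"type":"object","properties":{"targets":{"type":"array"}},"required":["targets"]}

```bash
ls; mkdir -p pics; python3 - <<'E'
from rig import *
import cv2,numpy as np,pickle
for n in("top","side"):
    c=capture(n); pickle.dump(c,open(n+".pkl","wb")); cv2.imwrite(f"pics/{n}0.png",cv2.cvtColor(np.array(c["pixels"],np.uint8),cv2.COLOR_RGB2BGR))
    R=cv2.Rodrigues(np.array(c["rvec"],float))[0]; print(n,c["fx"],c["cx"],c["cy"],-R.T@np.array(c["tvec"]),R.round(2).tolist())
s=read_state();print({k:np.round(v,3).tolist() for k,v in s.items()})
E
```

```text
pics
top 439.779726962399 280.85093413746046 206.78131106859198 [ 0.49892784 -0.01616115  0.95030511] [[-0.02, -1.0, -0.01], [-0.99, 0.03, -0.13], [0.13, 0.0, -0.99]]
side 420.20121270046843 275.32864231506824 217.68066731869413 [0.18916029 0.3261357  0.74425924] [[-0.6, -0.8, -0.01], [-0.62, 0.48, -0.63], [0.51, -0.37, -0.78]]
{'clock': 0.1, 'joint_positions': [-1.348, 0.592, 0.048, 1.61, -0.033, 0.943, -0.034], 'qvel': [-0.001, -0.001, -0.0, -0.004, 0.0, -0.0, -0.0], 'joint_torque': [0.005, -55.0, 1.553, -19.882, 0.01, 0.004, -0.0], 'ee_pos': [0.225, 0.688, 0.23], 'eef_rot': [[-0.951, 0.311, -0.001], [0.311, 0.951, -0.002], [-0.0, -0.002, -1.0]], 'wrist_force': [-0.578, 0.067, -1.09], 'torque': [0.005, -0.025, -0.007], 'grasp_force': 0.0, 'grip_width': 1.003}
```

View pics/top0.png

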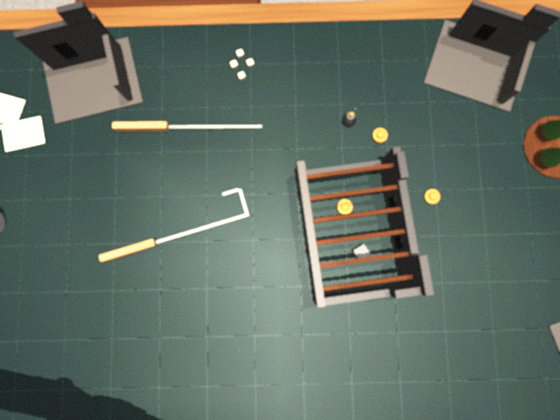

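View pics/side0.png

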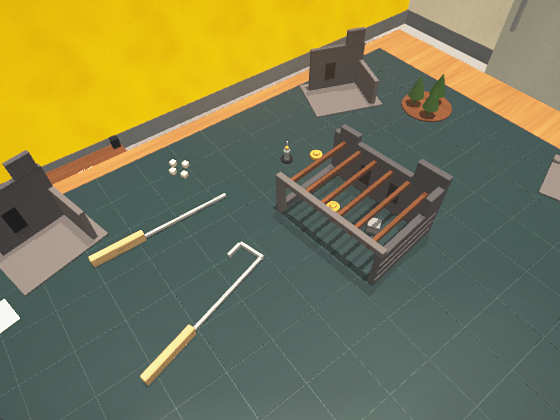

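Top view: the hooked stick has its handle at about (100..155, 258..241) and its hook at (247,213). The hookless stick is at (113..262,126). The ruin's open side, the lintel, faces image left (world +y). There are three brass discs at (345,207), (380,135) and (433,196), and a crate at (362,250). The disc at (345,207) is under the joists beside the crate. I'll measure all of these and check the disc in a crop.

```bash
cat >h.py <<'E'
import cv2,numpy as np,pickle
def cast(c,uv,z):
    R=cv2.Rodrigues(np.array(c["rvec"],float))[0];o=-R.T@np.array(c["tvec"],float).ravel()
    d=R.T@np.array([(uv[0]-c["cx"])/c["fx"],(uv[1]-c["cy"])/c["fy"],1]);return o+d*(z-o[2])/d[2]
def proj(c,P):
    K=np.array([[c["fx"],0,c["cx"]],[0,c["fy"],c["cy"]],[0,0,1.]])
    return cv2.projectPoints(np.array(P,float).reshape(-1,3),np.array(c["rvec"],float),np.array(c["tvec"],float),K,None)[0].reshape(-1,2)
def blobs(c,lo,hi,amin):
    m=cv2.inRange(cv2.cvtColor(np.array(c["pixels"],np.uint8),cv2.COLOR_RGB2HSV),lo,hi)
    n,l,s,ce=cv2.connectedComponentsWithStats(m)
    return [(ce[i],s[i],l==i) for i in range(1,n) if s[i][4]>=amin]
E
python3 - <<'E'
from h import *
for n in("top","side"):
    c=pickle.load(open(n+".pkl","rb"));p=np.array(c["pixels"],np.uint8)
    for nm,lo,hi in(("brass",(20,170,150),(32,255,255)),("wood",(10,60,150),(22,165,255)),("white",(0,0,150),(180,60,255))):
        for ce,s,m in blobs(c,lo,hi,25):
            if s[4]<3000: print(n,nm,ce.round(1),s[2:].tolist(),cast(c,ce,.010).round(4))
    for q in([(130,247),(345,207),(310,200)] if n=="top" else [(168,355),(330,206),(285,190)]):
        print(q,cv2.cvtColor(p,cv2.COLOR_RGB2HSV)[q[1],q[0]])
c=pickle.load(open("top.pkl","rb"));p=np.array(c["pixels"],np.uint8)[140:315,285:445,::-1]
cv2.imwrite("pics/crop1.png",cv2.resize(p,None,fx=3.4,fy=3.4,interpolation=cv2.INTER_CUBIC))
E
```

```text
top wood [523.    4.6] [82, 16, 680] [ 1.0694 -0.5768  0.01  ]
top wood [27.3 18. ] [63, 22, 1069] [1.0688 0.5562 0.01  ]
top wood [350.9 113.7] [7, 6, 26] [ 0.8223 -0.1733  0.01  ]
top wood [139.6 125.8] [58, 9, 182] [0.8071 0.2947 0.01  ]
top wood [380.3 133.5] [17, 16, 55] [ 0.7754 -0.2359  0.01  ]
top wood [376.1 165.6] [14, 4, 25] [ 0.7038 -0.2229  0.01  ]
top wood [336.8 171. ] [63, 13, 136] [ 0.694 -0.137  0.01 ]
top wood [433.8 196.1] [16, 17, 58] [ 0.6336 -0.3438  0.01  ]
top wood [330.4 194.3] [51, 12, 95] [ 0.6431 -0.1211  0.01  ]
top wood [346.5 204.6] [17, 17, 45] [ 0.6199 -0.1547  0.01  ]
top wood [367.5 237.2] [28, 5, 36] [ 0.5485 -0.1964  0.01  ]
top wood [127.6 249.7] [59, 24, 185] [0.5346 0.316  0.01  ]
top wood [329.  241.5] [30, 8, 82] [ 0.5413 -0.1141  0.01  ]
top wood [388.2 256.5] [22, 7, 43] [ 0.5065 -0.2383  0.01  ]
top wood [345.7 261.7] [59, 13, 207] [ 0.4979 -0.1478  0.01  ]
top wood [338.7 284.9] [40, 11, 73] [ 0.4497 -0.1309  0.01  ]
top white [33.3  3.8] [75, 10, 618] [1.1032 0.5441 0.01  ]
top white [298.1   0.6] [96, 3, 186] [ 1.0937 -0.0645  0.01  ]

[... 2503 characters left out ...]
8 0.01  ]
side white [184.5 162.3] [8, 6, 26] [0.9536 0.0515 0.01  ]
side white [552.  181.8] [21, 38, 496] [ 0.3548 -0.6095  0.01  ]
side white [171.9 169.3] [8, 5, 27] [0.9511 0.0885 0.01  ]
side white [183.6 172.3] [8, 6, 26] [0.9236 0.0708 0.01  ]
side white [333.1 213.5] [111, 82, 723] [ 0.5996 -0.1326  0.01  ]
side white [ 66.  200.5] [34, 28, 201] [1.0117 0.3356 0.01  ]
side white [184.3 214.4] [82, 44, 268] [0.8038 0.1357 0.01  ]
side white [372.1 221.2] [10, 8, 54] [ 0.5303 -0.1861  0.01  ]
side white [231.9 279.7] [71, 89, 502] [0.5952 0.1436 0.01  ]
side white [  6.7 315.3] [20, 35, 407] [0.7922 0.5288 0.01  ]
(168, 355) [ 25 102 250]
(330, 206) [ 18 172 203]
(285, 190) [17 28 82]
```

View pics/crop1.png

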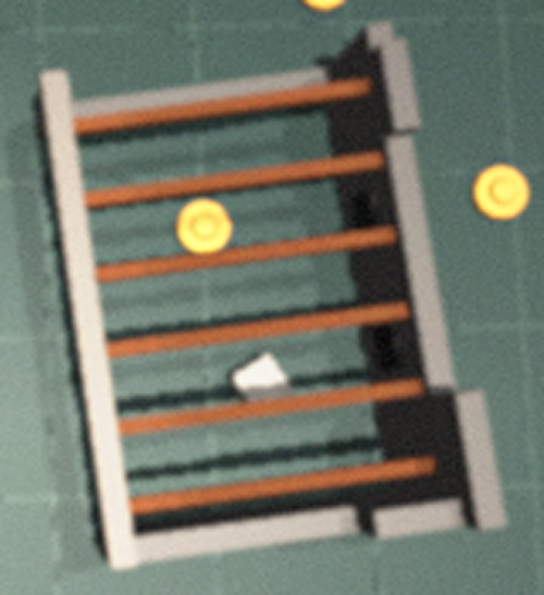

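The crop shows an unobstructed brass disc with a boss at crop (204,227), which is pixel (345,206.8), or world (0.616,-0.152). That is 0.63 m from the base, against 0.81 m for (380,135) and 0.72 m for (433,196). It is nearest the base and the only one under the joists, so it is the one meant. The light box with the dark band at (361,250) is the crate. Next I need accurate poses for the stick and the ruin.

```bash
python3 - <<'E'
from h import *
C={n:pickle.load(open(n+".pkl","rb")) for n in("top","side")}
def fitline(c,m,z):
    ys,xs=np.nonzero(m);P=np.array([cast(c,(x,y),z)[:2] for x,y in zip(xs,ys)])
    v=cv2.fitLine(P.astype(np.float32),cv2.DIST_HUBER,0,.001,.001).ravel()
    d=v[:2];return P,d*(-np.sign(d[1])),v[2:]
t=C["top"];s=C["side"]
for n,c,box in(("top",t,(90,165,230,270)),("side",s,(135,205,315,390))):
    hsv=cv2.cvtColor(np.array(c["pixels"],np.uint8),cv2.COLOR_RGB2HSV)
    w=np.zeros(hsv.shape[:2],bool);w[box[2]:box[3],box[0]:box[1]]=1
    m=(cv2.inRange(hsv,(8,70,120),(32,255,255))>0)&w
    P,d,o=fitline(c,m,.026 if n=="top" else .018); u=(P-o)@d
    print(n,"handle dir",d,"deg",np.degrees(np.arctan2(d[1],d[0])).round(2),"ends",(o+d*u.min()).round(4),(o+d*u.max()).round(4),"len",np.ptp(u).round(4))
    for ce,ss,mm in blobs(c,(0,0,150),(180,60,255),400):
        if (n=="top" and abs(ce[0]-214)<3) or (n=="side" and abs(ce[0]-232)<3):
            P,_,_=fitline(c,mm,.010)
            from scipy.spatial import ConvexHull
            ys,xs=np.nonzero(mm);uu=(P-o)@d;e=np.array([-d[1],d[0]]);vv=(P-o)@e
            rod=vv[uu<uu.max()-.08]; print(" hook u max",uu.max().round(4),"v range hook",vv[uu>uu.max()-.05].min().round(4),vv.max().round(4)," rod v mean",rod.mean().round(4),"tip pt",(o+d*uu.max()).round(4))
            r=uu<uu.max()-.06; q=cv2.fitLine(P[r].astype(np.float32),cv2.DIST_HUBER,0,.001,.001).ravel();print(" rod dir deg",np.degrees(np.arctan2(q[1],q[0])).round(2))
# joists side view top z .114
J=[]
for ce,ss,mm in blobs(s,(10,60,150),(22,165,255),100):
    if 300<ce[0]<410 and ss[4]<260:
        P,d,o=fitline(s,mm,.114);u=(P-o)@d;J.append(P.mean(0));print("joist",P.mean(0).round(4),np.degrees(np.arctan2(d[1],d[0])).round(2),np.ptp(u).round(3))
J=np.array(J);v=np.polyfit(J[:,0],J[:,1],1);print("joist row ang",np.degrees(np.arctan(v[0])).round(2),"mean",J.mean(0).round(4))
for q in((296.8,162.1),(316.8,306.2)):print("lintel top outer corner",cast(t,q,.114).round(4))
g=blobs(t,(20,90,190),(34,255,255),60)
for ce,ss,_ in g:print("brass top",ce.round(1),ss.tolist(),cast(t,ce,.010).round(4))
for ce,ss,_ in blobs(s,(18,150,150),(34,255,255),20):
    if 300<ce[0]<350 and 140<ce[1]<220:print("brass side",ce.round(1),ss.tolist(),cast(s,ce,.010).round(4))
print("crate top",cast(t,(361.5,249.8),.028).round(4))
E
```

```text
top handle dir [ 0.26819685 -0.9633641 ] deg -74.44 ends [0.5154 0.3717] [0.5488 0.2518] len 0.1245
 hook u max 0.3557 v range hook 0.1772 0.2435  rod v mean 0.2219 tip pt [ 0.6259 -0.025 ]
 rod dir deg 88.33
 hook u max 0.2744 v range hook -0.0045 0.0667  rod v mean 0.0024 tip pt [0.6041 0.0533]
 rod dir deg -74.58
side handle dir [ 0.27508685 -0.9614194 ] deg -74.03 ends [0.5171 0.3737] [0.5505 0.2569] len 0.1214
 hook u max 0.2702 v range hook -0.0038 0.0623  rod v mean 0.0009 tip pt [0.6073 0.0584]
 rod dir deg -74.39
joist [ 0.6728 -0.1383] -83.56 0.167
joist [ 0.6299 -0.1444] -83.52 0.168
joist [ 0.5871 -0.1485] -83.6 0.166
joist [ 0.5444 -0.154 ] -83.63 0.167
joist [ 0.5015 -0.1582] -83.61 0.167
joist [ 0.4584 -0.1595] -83.68 0.158
joist row ang 5.82 mean [ 0.5657 -0.1505]
lintel top outer corner [ 0.692  -0.0467  0.114 ]
lintel top outer corner [ 0.4171 -0.0759  0.114 ]
brass top [379.8 134.5] [373, 128, 15, 14, 158] [ 0.7732 -0.2347  0.01  ]
brass top [432. 196.] [425, 189, 15, 15, 172] [ 0.6339 -0.3399  0.01  ]
brass top [344.5 206.4] [337, 199, 16, 15, 180] [ 0.6159 -0.1503  0.01  ]
brass side [315.9 153.7] [310, 150, 12, 9, 72] [ 0.7744 -0.2305  0.01  ]
brass side [333.8 205.2] [327, 201, 13, 11, 82] [ 0.6172 -0.1505  0.01  ]
crate top [ 0.5216 -0.1793  0.028 ]
```

```bash
cat >>h.py <<'E'
from scipy.spatial.transform import Rotation as Ro
def go(s,pos,ydeg):
    """shift (cm) and turn from state s to TCP pos, tool down, tool y along world angle ydeg"""
    R=np.array(s["eef_rot"]);a=np.radians(ydeg);y=np.array([np.cos(a),np.sin(a),0]);z=np.array([0,0,-1.])
    T=np.c_[np.cross(y,z),y,z]
    print("shift cm",(R.T@(np.array(pos)-s["ee_pos"])*100).round(2),"turn",Ro.from_matrix(R.T@T).as_rotvec().round(4))
E
python3 - <<'E'
from rig import *
from h import *
go(read_state(),(.537,.298,.11),15.7)
E
```

```text
shift cm [-41.79 -27.4   12.08] turn [-0.0018  0.0011  0.981 ]
```

Request:
apply_moves:
  targets:
    - {"x":-20.9,"y":-13.7,"z":3,"rz":0.98,"gripper":6}
    - {"x":-41.8,"y":-27.4,"z":12.1,"rz":0.98,"gripper":6}
    - {"x":-41.8,"y":-27.4,"z":12.1,"rz":0.98,"gripper":6}
    - {"x":-41.8,"y":-27.4,"z":12.1,"rz":0.98,"gripper":6}
    - {"x":-41.8,"y":-27.4,"z":12.1,"rz":0.98,"gripper":6}
    - {"x":-41.8,"y":-27.4,"z":12.1,"rz":0.98,"gripper":6}
    - {"x":-41.8,"y":-27.4,"z":12.1,"rz":0.98,"gripper":6}
    - {"x":-41.8,"y":-27.4,"z":12.1,"rz":0.98,"gripper":6}
    - {"x":-41.8,"y":-27.4,"z":12.1,"rz":0.98,"gripper":6}
    - {"x":-41.8,"y":-27.4,"z":12.1,"rz":0.98,"gripper":6}
    - {"x":-41.8,"y":-27.4,"z":12.1,"rz":0.98,"gripper":6}
    - {"x":-41.8,"y":-27.4,"z":12.1,"rz":0.98,"gripper":6}

```text
validation failed for argument at $.ta...
```

```bash
python3 - <<'E'
from rig import *
from h import *
s=read_state();print(s["clock"],s["ee_pos"],s["grip_width"]);go(s,(.537,.298,.006),15.7)
c=capture("side")
cv2.imwrite("pics/side1.png",np.array(c["pixels"],np.uint8)[:,:,::-1])
E
```

```text
0.1 [0.22493412 0.68842936 0.23022076] 1.0034668639001156
shift cm [-41.78 -27.38  22.48] turn [-0.0018  0.0011  0.981 ]
```

View pics/side1.png

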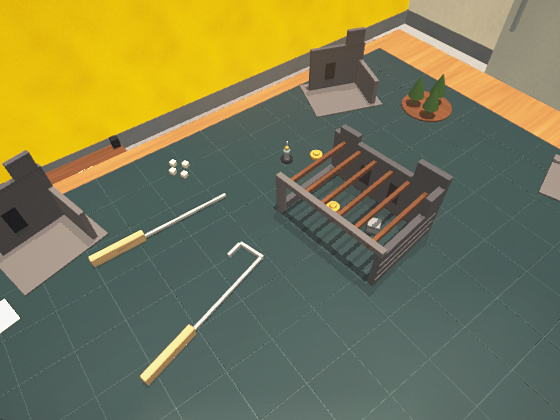

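The call was refused and the arm has not moved: the picture matches the first side view. Each row probably needs every key.

Request:
apply_moves:
  targets:
    - {"rx":0,"ry":0,"x":-20.9,"y":-13.7,"z":3,"rz":0.98,"gripper":6}
    - {"rx":0,"ry":0,"x":-41.8,"y":-27.4,"z":12.1,"rz":0.98,"gripper":6}
    - {"rx":0,"ry":0,"x":-41.8,"y":-27.4,"z":12.1,"rz":0.98,"gripper":6}
    - {"rx":0,"ry":0,"x":-41.8,"y":-27.4,"z":12.1,"rz":0.98,"gripper":6}
    - {"rx":0,"ry":0,"x":-41.8,"y":-27.4,"z":12.1,"rz":0.98,"gripper":6}
    - {"rx":0,"ry":0,"x":-41.8,"y":-27.4,"z":12.1,"rz":0.98,"gripper":6}
    - {"rx":0,"ry":0,"x":-41.8,"y":-27.4,"z":12.1,"rz":0.98,"gripper":6}
    - {"rx":0,"ry":0,"x":-41.8,"y":-27.4,"z":12.1,"rz":0.98,"gripper":6}
    - {"rx":0,"ry":0,"x":-41.8,"y":-27.4,"z":12.1,"rz":0.98,"gripper":6}
    - {"rx":0,"ry":0,"x":-41.8,"y":-27.4,"z":12.1,"rz":0.98,"gripper":6}
    - {"rx":0,"ry":0,"x":-41.8,"y":-27.4,"z":12.1,"rz":0.98,"gripper":6}
    - {"rx":0,"ry":0,"x":-41.8,"y":-27.4,"z":12.1,"rz":0.98,"gripper":6}

```text
clock: 1.35
ee_pos: [0.5392, 0.2949, 0.1096]
eef_rot: [[-0.265, 0.964, -0.0], [0.964, 0.265, -0.002], [-0.002, -0.001, -1.0]]
wrist_force: [-0.5, 0.2, -0.2]
grip_width: 0.705
grasp_force: 0.0
```

```bash
python3 - <<'E'
from rig import *
from h import *
s=read_state();print(s["clock"],s["ee_pos"],s["qvel"].round(3) if hasattr(s["qvel"],"round") else s["qvel"]);go(s,(.537,.298,.004),15.7)
E
```

```text
1.35 [0.539162   0.29488518 0.10963248] [-0.064 -0.018 -0.063 -0.005 -0.019  0.013 -0.016]
shift cm [ 0.38 -0.12 10.56] turn [-0.0008  0.0023 -0.0056]
```

Request:
apply_moves:
  targets:
    - {"rx":0,"ry":0,"rz":0,"x":0.1,"y":0,"z":4,"gripper":6}
    - {"rx":0,"ry":0,"rz":0,"x":0.1,"y":0,"z":8,"gripper":6}
    - {"rx":0,"ry":0,"rz":0,"x":0.1,"y":0,"z":10,"gripper":6}
    - {"rx":0,"ry":0,"rz":0,"x":0.1,"y":0,"z":10.4,"gripper":6}
    - {"rx":0,"ry":0,"rz":0,"x":0.1,"y":0,"z":10.4,"gripper":6}
    - {"rx":0,"ry":0,"rz":0,"x":0.1,"y":0,"z":10.4,"gripper":6}

```text
clock: 1.95
ee_pos: [0.5375, 0.3015, 0.0076]
eef_rot: [[-0.273, 0.962, 0.002], [0.962, 0.273, 0.002], [0.001, 0.002, -1.0]]
wrist_force: [0.6, 1.1, 0.5]
grip_width: 0.706
grasp_force: 0.0
```

Request:
apply_moves:
  targets:
    - {"rx":0,"ry":0,"rz":0,"x":0,"y":0,"z":0.3,"gripper":6}
    - {"rx":0,"ry":0,"rz":0,"x":0,"y":0,"z":0.3,"gripper":3}
    - {"rx":0,"ry":0,"rz":0,"x":0,"y":0,"z":0.3,"gripper":0.5}
    - {"rx":0,"ry":0,"rz":0,"x":0,"y":0,"z":0.3,"gripper":0.5}
    - {"rx":0,"ry":0,"rz":0,"x":0,"y":0,"z":0.3,"gripper":0.5}
    - {"rx":0,"ry":0,"rz":0,"x":0,"y":0,"z":0.3,"gripper":0.5}
    - {"rx":0,"ry":0,"rz":0,"x":0,"y":0,"z":0.3,"gripper":0.5}
    - {"rx":0,"ry":0,"rz":0,"x":0,"y":0,"z":0.3,"gripper":0.5}
    - {"rx":0,"ry":0,"rz":0,"x":0,"y":0,"z":0.3,"gripper":0.5}

```text
clock: 2.85
ee_pos: [0.5377, 0.3, 0.0039]
eef_rot: [[-0.271, 0.962, 0.001], [0.962, 0.271, 0.001], [0.0, 0.001, -1.0]]
wrist_force: [-0.3, -0.5, 5.1]
grip_width: 0.172
grasp_force: 59.8
```

```bash
python3 - <<'E'
from rig import *
from h import *
s=read_state();go(s,(.543,.247,.049),6.4)
E
```

```text
shift cm [-5.24 -0.92 -4.51] turn [ 0.001  -0.0003  0.1631]
```

Request:
apply_moves:
  targets:
    - {"rx":0,"ry":0,"rz":0,"x":0,"y":0,"z":-1.5,"gripper":0.5}
    - {"rx":0,"ry":0,"rz":0,"x":0,"y":0,"z":-3,"gripper":0.5}
    - {"rx":0,"ry":0,"rz":0,"x":0,"y":0,"z":-4.5,"gripper":0.5}
    - {"rx":0,"ry":0,"rz":0.04,"x":-1.3,"y":-0.2,"z":-4.5,"gripper":0.5}
    - {"rx":0,"ry":0,"rz":0.08,"x":-2.6,"y":-0.4,"z":-4.5,"gripper":0.5}
    - {"rx":0,"ry":0,"rz":0.12,"x":-3.9,"y":-0.7,"z":-4.5,"gripper":0.5}
    - {"rx":0,"ry":0,"rz":0.163,"x":-5.2,"y":-0.9,"z":-4.5,"gripper":0.5}
    - {"rx":0,"ry":0,"rz":0.163,"x":-5.2,"y":-0.9,"z":-4.5,"gripper":0.5}
    - {"rx":0,"ry":0,"rz":0.163,"x":-5.2,"y":-0.9,"z":-4.5,"gripper":0.5}
    - {"rx":0,"ry":0,"rz":0.163,"x":-5.2,"y":-0.9,"z":-4.5,"gripper":0.5}

```text
clock: 3.85
ee_pos: [0.5425, 0.2482, 0.0481]
eef_rot: [[-0.113, 0.994, -0.0], [0.994, 0.113, 0.001], [0.001, -0.0, -1.0]]
wrist_force: [-0.2, 0.2, -1.9]
grip_width: 0.171
grasp_force: 59.1
```

```bash
python3 - <<'E'
from rig import *
from h import *
s=read_state();print(s["clock"],s["ee_pos"],s["grasp_force"]);R=s["eef_rot"];print("ydeg",np.degrees(np.arctan2(R[1][1],R[0][1])))
for n in("top","side"):
    c=capture(n);pickle.dump(c,open(n+"2.pkl","wb"));cv2.imwrite(f"pics/{n}2.png",np.array(c["pixels"],np.uint8)[:,:,::-1])
E
```

```text
3.85 [0.54246782 0.24818225 0.04805157] 59.05251860618591
ydeg 6.4693403329118935
```

View pics/top2.png

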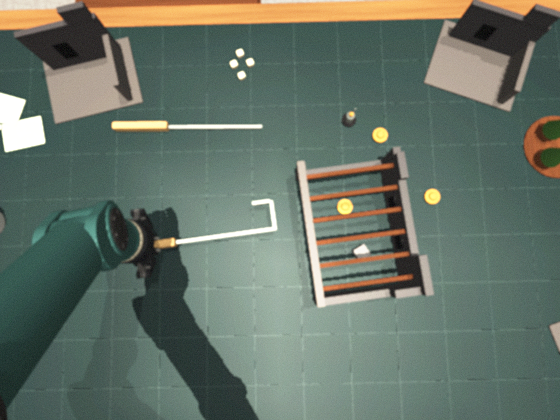

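View pics/side2.png

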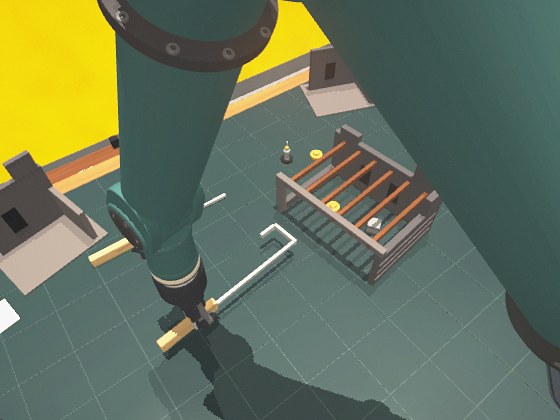

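The stick is held level. In the top view its hook corner is at about (276,231) and the prong end at (252,204), with the ruin undisturbed. I'll measure the hook relative to the TCP.

```bash
python3 - <<'E'
from rig import *
from h import *
s=read_state();tcp=np.array(s["ee_pos"])[:2];d=np.array([.1115,-.9938]);e=np.array([.9938,.1115])
for n,ctr in(("top",(238,228)),("side",(262,262))):
    c=pickle.load(open(n+"2.pkl","rb"))
    for ce,ss,mm in blobs(c,(0,0,120),(180,70,255),200):
        if abs(ce[0]-ctr[0])<20 and abs(ce[1]-ctr[1])<25:
            ys,xs=np.nonzero(mm);P=np.array([cast(c,q,.054)[:2] for q in zip(xs,ys)])-tcp
            u,v=P@d,P@e
            k=(u>.06)&(u<.2)&(v<.02);f=np.polyfit(u[k],v[k],1)
            print(n,ce,ss,"tip u",u.max().round(4),"v",v.min().round(4),v.max().round(4),"rod slope",f[0].round(4),"v at .222",np.polyval(f,.222).round(4))
M=np.array([.6163,-.1505]);print("marker rel",(M-tcp)@d,(M-tcp)@e)
t=M-.222*d-.029*e
go(s,(*t,.048),6.4)
E
```

```text
side [260.73796193 260.06494961] [216 223  81  83 893] tip u 0.2517 v -0.0138 0.065 rod slope 0.0006 v at .222 0.0002
marker rel 0.4047160206290141 0.02890990443932299
shift cm [-18.27  -0.04   0.  ] turn [-0.     -0.0007  0.0018]
```

Side view: hook tip at 0.252 m from the TCP and rod in line, matching the given 0.251. The marker lies 0.405 m ahead and 0.029 m to the side, so I advance 18.3 cm and lower the hook.

Request:
apply_moves:
  targets:
    - {"rx":0,"ry":0,"rz":0,"x":-2,"y":0,"z":0,"gripper":0.5}
    - {"rx":0,"ry":0,"rz":0,"x":-5,"y":0,"z":0,"gripper":0.5}
    - {"rx":0,"ry":0,"rz":0,"x":-8,"y":0,"z":0,"gripper":0.5}
    - {"rx":0,"ry":0,"rz":0,"x":-11,"y":0,"z":0,"gripper":0.5}
    - {"rx":0,"ry":0,"rz":0,"x":-14,"y":0,"z":0,"gripper":0.5}
    - {"rx":0,"ry":0,"rz":0,"x":-16.5,"y":0,"z":0,"gripper":0.5}
    - {"rx":0,"ry":0,"rz":0,"x":-18.3,"y":0,"z":0,"gripper":0.5}
    - {"rx":0,"ry":0,"rz":0,"x":-18.3,"y":0,"z":0,"gripper":0.5}
    - {"rx":0,"ry":0,"rz":0,"x":-18.3,"y":0,"z":0,"gripper":0.5}
    - {"rx":0,"ry":0,"rz":0,"x":-18.3,"y":0,"z":0,"gripper":0.5}

```text
clock: 4.95
ee_pos: [0.563, 0.0679, 0.0482]
eef_rot: [[-0.115, 0.993, -0.0], [0.993, 0.115, 0.001], [0.001, -0.0, -1.0]]
wrist_force: [-0.4, 0.7, -0.1]
grip_width: 0.173
grasp_force: 59.0
```

```bash
python3 - <<'E'
from rig import *
from h import *
s=read_state();go(s,(.563,.067,.005),6.4)
c=capture("top")
cv2.imwrite("pics/top3.png",cv2.resize(np.array(c["pixels"],np.uint8)[140:315,180:445,::-1],None,fx=3,fy=3,interpolation=cv2.INTER_CUBIC))
E
```

```text
shift cm [-0.09 -0.01  4.32] turn [-0.     -0.0014  0.0032]
```

View pics/top3.png

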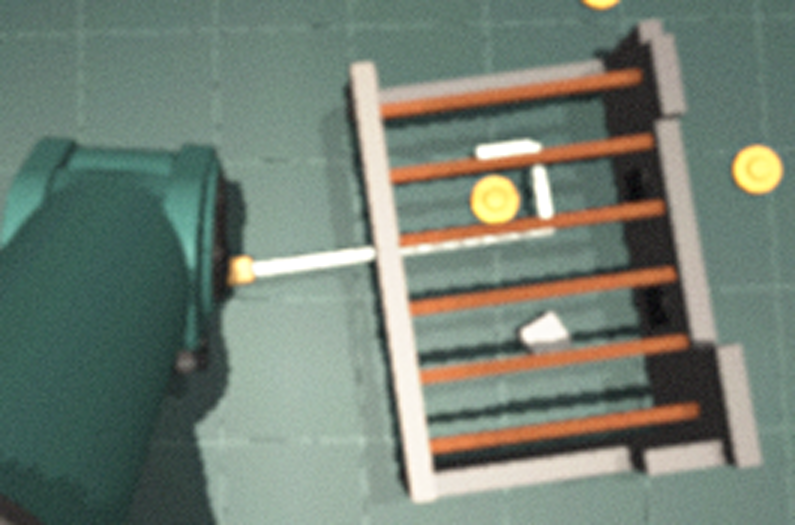

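The crop shows the marker (495,200) inside the hook's pocket: prong at (508,150), cross bar at (542,190), rod at y≈240. The crate is untouched at (545,330). Lowering now.

Request:
apply_moves:
  targets:
    - {"rx":0,"ry":0,"rz":0,"x":0,"y":0,"z":1,"gripper":0.5}
    - {"rx":0,"ry":0,"rz":0,"x":0,"y":0,"z":2,"gripper":0.5}
    - {"rx":0,"ry":0,"rz":0,"x":0,"y":0,"z":3,"gripper":0.5}
    - {"rx":0,"ry":0,"rz":0,"x":0,"y":0,"z":3.8,"gripper":0.5}
    - {"rx":0,"ry":0,"rz":0,"x":0,"y":0,"z":4.2,"gripper":0.5}
    - {"rx":0,"ry":0,"rz":0,"x":0,"y":0,"z":4.3,"gripper":0.5}
    - {"rx":0,"ry":0,"rz":0,"x":0,"y":0,"z":4.3,"gripper":0.5}
    - {"rx":0,"ry":0,"rz":0,"x":0,"y":0,"z":4.3,"gripper":0.5}
    - {"rx":0,"ry":0,"rz":0,"x":0,"y":0,"z":4.3,"gripper":0.5}

```text
clock: 5.9
ee_pos: [0.5634, 0.0655, 0.0057]
eef_rot: [[-0.112, 0.994, 0.001], [0.994, 0.112, 0.0], [-0.0, 0.001, -1.0]]
wrist_force: [0.5, -1.1, -0.5]
grip_width: 0.169
grasp_force: 59.0
```

Request:
apply_moves:
  targets:
    - {"rx":0,"ry":0,"rz":0,"x":0.4,"y":0,"z":0,"gripper":0.5}
    - {"rx":0,"ry":0,"rz":0,"x":0.9,"y":0,"z":0,"gripper":0.5}
    - {"rx":0,"ry":0,"rz":0,"x":1.6,"y":0,"z":0,"gripper":0.5}
    - {"rx":0,"ry":0,"rz":0,"x":2.4,"y":0,"z":0,"gripper":0.5}
    - {"rx":0,"ry":0,"rz":0,"x":3.3,"y":0,"z":0,"gripper":0.5}
    - {"rx":0,"ry":0,"rz":0,"x":4.2,"y":0,"z":0,"gripper":0.5}
    - {"rx":0,"ry":0,"rz":0,"x":5.1,"y":0,"z":0,"gripper":0.5}
    - {"rx":0,"ry":0,"rz":0,"x":6.0,"y":0,"z":0,"gripper":0.5}
    - {"rx":0,"ry":0,"rz":0,"x":6.9,"y":0,"z":0,"gripper":0.5}
    - {"rx":0,"ry":0,"rz":0,"x":7.8,"y":0,"z":0,"gripper":0.5}
    - {"rx":0,"ry":0,"rz":0,"x":8.7,"y":0,"z":0,"gripper":0.5}
    - {"rx":0,"ry":0,"rz":0,"x":9.5,"y":0,"z":0,"gripper":0.5}

```text
clock: 7.1
ee_pos: [0.5523, 0.1608, 0.0053]
eef_rot: [[-0.112, 0.994, 0.0], [0.994, 0.112, 0.0], [0.0, 0.0, -1.0]]
wrist_force: [-0.2, 0.4, -1.1]
grip_width: 0.178
grasp_force: 59.0
```

Request:
apply_moves:
  targets:
    - {"rx":0,"ry":0,"rz":0,"x":0.8,"y":0,"z":0,"gripper":0.5}
    - {"rx":0,"ry":0,"rz":0,"x":1.7,"y":0,"z":0,"gripper":0.5}
    - {"rx":0,"ry":0,"rz":0,"x":2.6,"y":0,"z":0,"gripper":0.5}
    - {"rx":0,"ry":0,"rz":0,"x":3.5,"y":0,"z":0,"gripper":0.5}
    - {"rx":0,"ry":0,"rz":0,"x":4.4,"y":0,"z":0,"gripper":0.5}
    - {"rx":0,"ry":0,"rz":0,"x":5.3,"y":0,"z":0,"gripper":0.5}
    - {"rx":0,"ry":0,"rz":0,"x":6.2,"y":0,"z":0,"gripper":0.5}
    - {"rx":0,"ry":0,"rz":0,"x":7.1,"y":0,"z":0,"gripper":0.5}
    - {"rx":0,"ry":0,"rz":0,"x":8.0,"y":0,"z":0,"gripper":0.5}
    - {"rx":0,"ry":0,"rz":0,"x":8.8,"y":0,"z":0,"gripper":0.5}
    - {"rx":0,"ry":0,"rz":0,"x":9.4,"y":0,"z":0,"gripper":0.5}
    - {"rx":0,"ry":0,"rz":0,"x":9.7,"y":0,"z":0,"gripper":0.5}

```text
clock: 8.3
ee_pos: [0.5415, 0.2573, 0.0053]
eef_rot: [[-0.113, 0.994, 0.0], [0.994, 0.113, 0.0], [0.0, 0.0, -1.0]]
wrist_force: [0.7, 0.1, -0.6]
grip_width: 0.174
grasp_force: 59.0
```

```bash
python3 - <<'E'
from rig import *
from h import *
s=read_state();print(s["clock"],s["ee_pos"],s["wrist_force"]);c=capture("top")
O=np.array([.5658,-.1607])
for ce,ss,_ in blobs(c,(20,90,190),(34,255,255),40):
    p=cast(c,ce,.010)[:2]-O;print("brass",ce.round(1),ss[2:].tolist(),"ruin x,y",(p@[.9938,.1115]).round(4),(p@[-.1115,.9938]).round(4))
cv2.imwrite("pics/top4.png",np.array(c["pixels"],np.uint8)[:,:,::-1])
E
```

```text
8.3 [0.54145684 0.25730873 0.00529825] [ 0.65053257  0.10639836 -0.63431891]
brass [379.9 134.5] [15, 14, 162] ruin x,y 0.1979 -0.0967
brass [432. 196.] [15, 15, 177] ruin x,y 0.0476 -0.1856
brass [259.8 218. ] [14, 16, 180] ruin x,y 0.0511 0.1888
```

View pics/top4.png

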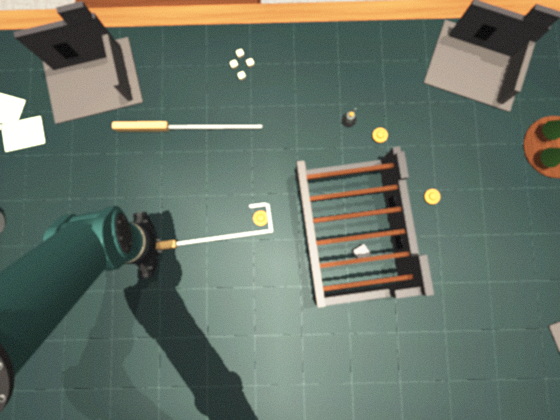

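The marker at (260,218) lies 89 mm out in front of the opening, and the crate is still at (361,250). I'll set the stick down, release it and rise.

Request:
apply_moves:
  targets:
    - {"rx":0,"ry":0,"rz":0,"x":0,"y":0,"z":0.1,"gripper":0.5}
    - {"rx":0,"ry":0,"rz":0,"x":0,"y":0,"z":0.15,"gripper":0.5}
    - {"rx":0,"ry":0,"rz":0,"x":0,"y":0,"z":0.15,"gripper":0.5}
    - {"rx":0,"ry":0,"rz":0,"x":0,"y":0,"z":0.15,"gripper":2.5}
    - {"rx":0,"ry":0,"rz":0,"x":0,"y":0,"z":0.1,"gripper":6}
    - {"rx":0,"ry":0,"rz":0,"x":0,"y":0,"z":0.1,"gripper":6}
    - {"rx":0,"ry":0,"rz":0,"x":0,"y":0,"z":0.1,"gripper":6}
    - {"rx":0,"ry":0,"rz":0,"x":0,"y":0,"z":0,"gripper":6}
    - {"rx":0,"ry":0,"rz":0,"x":0,"y":0,"z":0,"gripper":6}

```text
clock: 9.25
ee_pos: [0.5417, 0.2563, 0.0054]
eef_rot: [[-0.112, 0.994, 0.0], [0.994, 0.112, 0.0], [0.0, 0.0, -1.0]]
wrist_force: [-0.0, 0.4, 0.6]
grip_width: 0.701
grasp_force: 0.0
```

Request:
apply_moves:
  targets:
    - {"rx":0,"ry":0,"rz":0,"x":0,"y":0,"z":-1,"gripper":6}
    - {"rx":0,"ry":0,"rz":0,"x":0,"y":0,"z":-3,"gripper":6}
    - {"rx":0,"ry":0,"rz":0,"x":0,"y":0,"z":-6,"gripper":6}
    - {"rx":0,"ry":0,"rz":0,"x":0,"y":0,"z":-10,"gripper":6}
    - {"rx":0,"ry":0,"rz":0,"x":0,"y":0,"z":-14,"gripper":6}
    - {"rx":0,"ry":0,"rz":0,"x":0,"y":0,"z":-16,"gripper":6}
    - {"rx":0,"ry":0,"rz":0,"x":0,"y":0,"z":-16,"gripper":6}
    - {"rx":0,"ry":0,"rz":0,"x":0,"y":0,"z":-16,"gripper":6}

```text
clock: 10.05
ee_pos: [0.5414, 0.2564, 0.1659]
eef_rot: [[-0.112, 0.994, 0.001], [0.994, 0.112, 0.001], [0.001, 0.001, -1.0]]
wrist_force: [-0.5, -0.1, -0.3]
grip_width: 0.703
grasp_force: 0.0
```

```bash
python3 - <<'E'
from rig import *
from h import *
s=read_state();print(s["clock"],s["ee_pos"],s["wrist_force"],s["grip_width"]);c=capture("side");t=capture("top")
O=np.array([.5658,-.1607])
for ce,ss,_ in blobs(t,(20,90,190),(34,255,255),40):
    p=cast(t,ce,.010)[:2]-O;print("brass",ce.round(1),ss[2:].tolist(),"ruin x,y",(p@[.9938,.1115]).round(4),(p@[-.1115,.9938]).round(4))
cv2.imwrite("pics/side5.png",np.array(c["pixels"],np.uint8)[:,:,::-1])
E
```

```text
10.05 [0.54137708 0.25642417 0.16590533] [-0.54756621 -0.09076019 -0.28629457] 0.7027822863341727
brass [379.7 134.5] [15, 14, 164] ruin x,y 0.1979 -0.0964
brass [432.1 196. ] [15, 15, 177] ruin x,y 0.0476 -0.1857
brass [260. 218.] [15, 15, 189] ruin x,y 0.051 0.1883
```

View pics/side5.png

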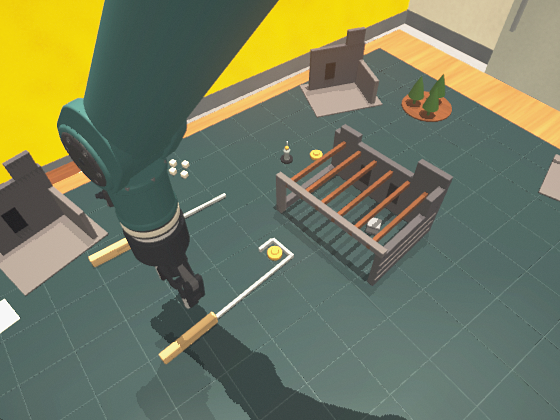

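The stick lies flat and released at (160..290, 360..255), the marker lies flat in the hook at (275,253), the crate has not moved at (374,222), and the gripper is clear. Handing in.

```bash
python3 -c "
from rig import *
print(close_job())"
```

```text
the job is handed in; nothing more can be done
None
```

The job is handed in at about 10 s of the 48 s, verdict not shown: the hook drew the marker out to about 88 mm in front of the opening, the stick lies flat and released on the mat, and the crate did not visibly move.

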